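# Clip down the ice box lid on the drinks trolley

### The job

Shut the larger of the two clip-lid boxes on the trolley: press its four raised clips down until each snaps flat onto the lid, in opposite-corner order so that the seal beds evenly - any clip first, then the one diagonally opposite, then the other two. Press one clip at a time, do not shove or tip the box, and leave the smaller box and the glass jug alone.

Things in the scene. Friction and masses are not known exactly. Their poses are not given: they have to be found in the camera images.
- ice_box: Larger box: loose steel box, white lid already seated, 2-3 kg, 170 mm (its x) by 220 mm (y), lid top 92 mm up. Origin: centre of underside, z up. Four steel clip tabs, 45 mm long, 36 wide, 4 thick, hinged on the long rims: hinge lines along y at x = +-89, z = 94, tabs centred at y = +-70 mm. Raised, the free end is 39 mm inward of the hinge, z = 117; shut, the tab lies flat over the lid, top at z = 96.
- clip_a (a joint): Clip A of the larger box, at its +x +y corner, diagonally opposite clip C. In rad: 0 = raised (tab slopes up 29 degrees inwards), 0.5 = flat on the lid. Over-centre spring: springs back up if let go before about 0.25, snaps shut beyond about 0.31. Push straight down with 3 to 8 N at box x, y = 60, 70 mm, almost to the shut height.
- clip_b (a joint): Clip B of the larger box, at its +x -y corner, diagonally opposite clip D. In rad: 0 = raised (tab slopes up 29 degrees inwards), 0.5 = flat on the lid. Over-centre spring: springs back up if let go before about 0.25, snaps shut beyond about 0.31. Push straight down with 3 to 8 N at box x, y = 60, -70 mm, almost to the shut height.
- clip_c (a joint): Clip C of the larger box, at its -x -y corner, diagonally opposite clip A. In rad: 0 = raised (tab slopes up 29 degrees inwards), 0.5 = flat on the lid. Over-centre spring: springs back up if let go before about 0.25, snaps shut beyond about 0.31. Push straight down with 3 to 8 N at box x, y = -60, -70 mm, almost to the shut height.
- clip_d (a joint): Clip D of the larger box, at its -x +y corner, diagonally opposite clip B. In rad: 0 = raised (tab slopes up 29 degrees inwards), 0.5 = flat on the lid. Over-centre spring: springs back up if let go before about 0.25, snaps shut beyond about 0.31. Push straight down with 3 to 8 N at box x, y = -60, 70 mm, almost to the shut height.
- small_box: The smaller box of the same make, 110 by 110 mm, 70 mm high, with only two raised clips (on its x sides, reaching about 90 mm up). Not to be touched. Origin: centre of the underside.
- jug: Clear glass stirring jug with one handle, 92 mm across, 150 mm high, beyond the boxes. Not to be touched. Origin: centre of the underside.

How it is judged:
By the outcome, as a careful person would: the job done as asked, in the order asked, and still so for the second after the job is handed in, with the robot touching nothing.
It also fails if it takes over 40 s, if anything falls off the work surface, if the arm or the gripper's body presses on something with over 40 N, if the wrist force passes 120 N, or if a joint passes its speed limit or range.

### The arm

A 6-joint arm with a two-finger parallel gripper is mounted at the origin on the work surface. World frame = base frame: x ahead of the robot, y to its left, z up, the work surface at z = 0. Lengths are in m, angles in rad, forces in N, time in s.
With the tool pointing down it reaches from about 0.325 to 0.75 m from the base axis. Payload 7.6 kg.
Tool frame: the origin (TCP) lies on the front face of the gripper's body, between the roots of the fingers; the fingertips stand 73 mm ahead of it and the grasp point (between the pads) lies 54 mm ahead of it; z points along the fingers, x is the direction in which the jaws open and shut, and the axes are right-handed (so a half turn about z gives the same grasp; the last joint's range is limited). The gripper opens to 85 mm and grips with 20 to 120 N. Pads are 22 mm wide; open, the fingers measure 114 mm over their backs; the gripper's body (76 mm by 85 mm) begins 54 mm behind the grasp point. The pads swing forward as they close: fully open they stand 13 mm farther back than shut.
Start: joints at [-1.267, 0.052, 1.401, -0, 1.689, -0.07], TCP at [0.192, -0.489, 0.304] pointing down, gripper open.
Joint ranges: [-2.9, 2.9], [-0.91, 2.17], [0.12, 2.37], [-1.06, 4.2], [0.26, 2.73], [-2.93, 2.93]. Speed limits (rad/s): [2.57, 2.57, 3.01, 3.14, 3.14, 3.14].

### API

Orientations are given as [roll, pitch, yaw] about the fixed x, y, z axes, in that order (R = Rz(yaw) Ry(pitch) Rx(roll)).
In Python, from bench import readout, eyes, close_job gives the robot as it stands.
- The arm moves only by the tool play_rows, never from a script. Its argument "deltas" is a list of rows, each a list of 7 numbers: the shift along the world's x, y, z in m, then the turn, a rotation vector about the world's x, y, z in rad, then the opening, from 0 (shut) to 1 (fully open). In form: [[tx, ty, tz, ax, ay, az, gripper], ...]. A call has 1 to 10 rows; each row is the pose to reach, as a shift and turn from the pose commanded when the call began; what a row does not reach only later rows make up. A row lasts 1/10 s, in which the tool goes at most 50 mm and 8.59 degrees, less where a joint would pass 70% of its speed; a pose out of reach is approached as far as the arm can. A call with a gripper value outside its range is refused whole. The fingers move at their own pace and stop on an object; "newtons" is the grip in N (left out, the last holds). Time passes only in rows, so rows that repeat a pose let the fingers close. It gives the time, the measured TCP pose, the force and the opening at its end, in the units of the state.
- readout.observe(): the state, without advancing time (a new reading comes with each control period).
- eyes.snapshot(name): name is "scene" or "top"; returns the picture (384x512x3 uint8, red, green, blue); there is no depth.
- eyes.get_calibration(name): a dict with "fov_y" (degrees; the focal length in pixels is half the picture's height over the tangent of half this angle, whatever the lens; pixels are square), "cx", "cy" (the principal point, pixels), "R" (3x3) and "t" (3): a world point X has camera coordinates R X + t. Camera axes: x right, y down, z forward; pixel columns grow to the right and rows downward; lengths in m; the calibration is good to about 2 mm. A picture is of the moment at which its call begins. get_calibration takes no time and is no camera call.
- close_job(): hands the job in, once; it reports no verdict.
The state is a dict: "t": time; "joint_positions": joint angles; "dq": joint speeds; "effort": joint torques, N m; "position": TCP position; "tool_rot": TCP orientation; "force": force on the tool from outside, world axes, zero at the start; "wrist_torque": the same for the moment, N m; "grip_width": opening from 0.0 (shut) to 1.0 (fully open).
Only numpy, scipy, OpenCV 4.12 (cv2) and the standard library are available. Lean on these libraries where they do the work, as an engineer would, in place of code of your own. Each camera call takes 0.05 s, during which the arm holds its last target.

## Working session

There is one attempt and no reset: what is moved stays moved. The work goes in short steps, Python scripts to look and compute and a tool call to move; the robot and the scene stay as the last step left them, time stands still between calls to the robot, and variables do not carry over. Pictures are saved under pics/ and viewed, and the job is handed in when it is done.

Besides the shell and the picture viewer there is one more tool, called after ">>>" as name([rows], argument=value, ...), one row to a line, values as JSON. play_rows: Moves the arm, as the interface text tells. Its arguments: {"type":"object","properties":{"deltas":{"type":"array","items":{"type":"array","items":{"type":"number"}}},"newtons":{"type":"number"}},"required":["deltas"]}

```bash
ls; mkdir -p pics
python3 - <<'E'
from bench import readout, eyes
import cv2
s=readout.observe(); print({k:s[k] for k in('t','position','tool_rot','force','grip_width')})
for n in('scene','top'):
    print(n,eyes.get_calibration(n)); cv2.imwrite(f'pics/{n}0.png',eyes.snapshot(n)[:,:,::-1])
E
```

```text
pics
{'t': 0.0, 'position': array([ 0.19169186, -0.48855038,  0.30307532]), 'tool_rot': array([-3.14146787e+00,  1.55886401e-03, -1.19699566e+00]), 'force': array([-0.01351382, -0.06821328, -0.13472788]), 'grip_width': 1.0005351385079895}
scene {'fov_y': 46.6412507184795, 'cx': 246.92502248449134, 'cy': 190.61815874563766, 'R': array([[ 0.56298149,  0.82624665,  0.01919173],
       [ 0.56087006, -0.36489965, -0.74315074],
       [-0.60702276,  0.42914418, -0.66884875]]), 't': array([-0.34386794, -0.29718319,  1.46687915])}
top {'fov_y': 55.47696168090905, 'cx': 259.5827782032344, 'cy': 196.83003124421862, 'R': array([[ 7.70631267e-04, -9.99761634e-01, -2.18192947e-02],
       [-9.85843966e-01,  2.89876200e-03, -1.67640304e-01],
       [ 1.67663594e-01,  2.16396089e-02, -9.85606740e-01]]), 't': array([-0.00152209,  0.65322816,  0.79112938])}
```

View pics/scene0.png

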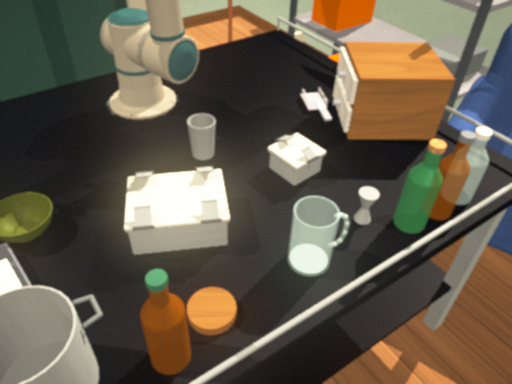

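View pics/top0.png

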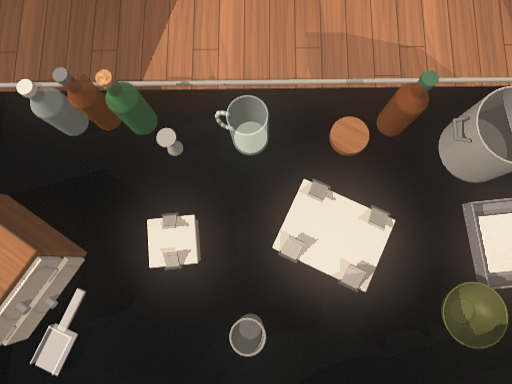

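Run:
```python
import cv2
a=cv2.imread('pics/top0.png')[165:305,260:410]; cv2.imwrite('pics/t1.png',cv2.resize(a,None,fx=5,fy=4*1.25/1.25 and 5 and 4,interpolation=cv2.INTER_CUBIC))
a=cv2.imread('pics/scene0.png')[155:260,110:240]; cv2.imwrite('pics/s1.png',cv2.resize(a,None,fx=5,fy=5,interpolation=cv2.INTER_CUBIC))
```

```text
(no output)
```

View pics/t1.png

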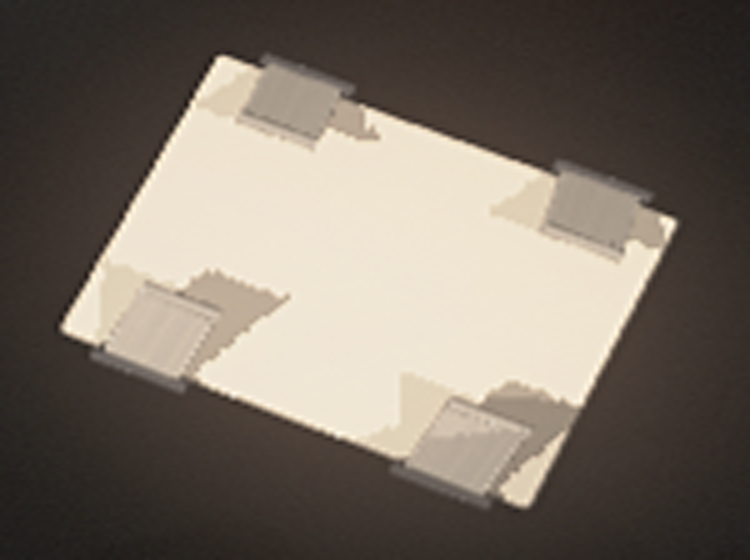

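View pics/s1.png

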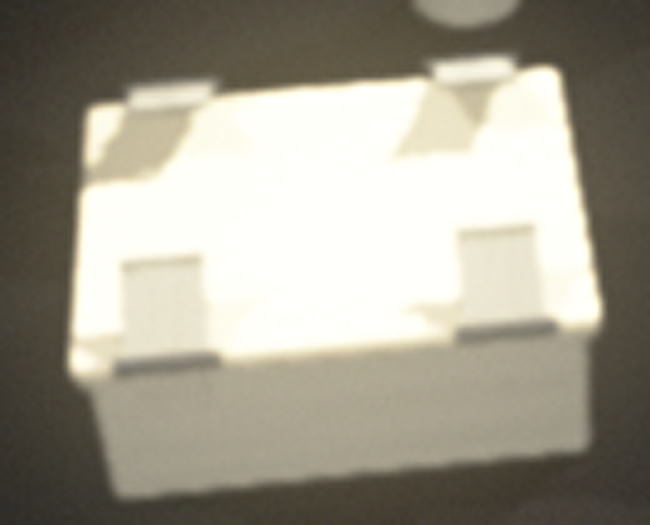

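```bash
cat > h.py <<'E'
import numpy as np
from bench import eyes
def cam(n):
    c=eyes.get_calibration(n); return c['R'],c['t'],192/np.tan(np.radians(c['fov_y']/2)),c['cx'],c['cy']
def proj(n,X):
    R,t,f,cx,cy=cam(n); p=np.atleast_2d(X)@R.T+t; return np.c_[f*p[:,0]/p[:,2]+cx,f*p[:,1]/p[:,2]+cy]
def ray(n,u,z):
    R,t,f,cx,cy=cam(n); d=R.T@np.array([(u[0]-cx)/f,(u[1]-cy)/f,1]); o=-R.T@t; return o+d*(z-o[2])/d[2]
E
python3 - <<'E'
from h import *
from scipy.optimize import least_squares
L=[(85,110,92),(85,-110,92),(-85,-110,92),(-85,110,92)]
E=[(50,88,118),(50,52,118),(50,-52,118),(50,-88,118),(-50,-52,118),(-50,-88,118),(-50,88,118),(-50,52,118)]
tp=np.array([(215,55),(678,220),(530,508),(62,330),(242,113),(316,142),(544,227),(622,253),(455,398),(530,432),(148,285),(218,315)])/[5,4]+[260,165]
sp=np.array([(600,320),(75,370),(88,105),(560,68)])/5+[110,155]
# fx: E order scene: front right clip = A, left = B
se=np.array([(535,228),(460,230),(202,258),(122,260)])/5+[110,155]
P=np.array(L+E)/1e3; PS=np.array(L+E[:4])/1e3; S=np.vstack([sp,se])
W=lambda q,P:np.c_[P[:,0]*np.cos(q[2])-P[:,1]*np.sin(q[2])+q[0],P[:,0]*np.sin(q[2])+P[:,1]*np.cos(q[2])+q[1],P[:,2]]
ft=lambda q:(proj('top',W(q,P))-tp)
fs=lambda q:(proj('scene',W(q,PS))-S)
for nm,f in(('top',lambda q:ft(q).ravel()),('scene',lambda q:fs(q).ravel()),('both',lambda q:np.r_[ft(q).ravel(),fs(q).ravel()])):
    r=least_squares(f,[.5,-.1,-.4]); print(nm,r.x,np.sqrt(np.mean(r.fun**2)))
q=r.x
print(ft(q).round(1).tolist());print(fs(q).round(1).tolist())
C=W(q,np.array([(60,70,117),(60,-70,117),(-60,-70,117),(-60,70,117)])/1e3);print(C.round(4),np.hypot(C[:,0],C[:,1]))
print('jug',ray('top',(250,140),0),'small',ray('top',(172,240),.07))
E
```

```text
top [ 0.56612355 -0.16511773 -0.43795326] 0.5700283762291856
scene [ 0.5694994  -0.16296827 -0.44826021] 0.6214947988522654
both [ 0.56705305 -0.16421709 -0.43919436] 0.8434256537332216
[[0.4, -1.4], [0.4, -1.0], [0.0, -0.3], [-1.1, -0.5], [-1.1, 0.1], [-0.4, -0.1], [-0.5, -0.7], [-0.1, 0.0], [-1.3, 0.2], [-0.1, -0.7], [-1.6, -0.4], [0.0, -0.6]]
[[-0.3, -0.7], [-1.7, 0.0], [-1.0, 0.1], [-1.5, -0.5], [0.2, -1.5], [-1.7, -0.3], [0.0, -1.1], [-1.6, 0.1]]
[[ 0.6511 -0.1264  0.117 ]
 [ 0.5916 -0.2531  0.117 ]
 [ 0.483  -0.2021  0.117 ]
 [ 0.5425 -0.0753  0.117 ]] [0.66327363 0.6434564  0.52354648 0.54771953]
jug [0.80908397 0.02344493 0.        ] small [0.55304036 0.19389887 0.07      ]
```

>>> play_rows([
  [0.015,0.015,0,0,0,-0.05,0],
  [0.05,0.05,0,0,0,-0.15,0],
  [0.085,0.085,0,0,0,-0.25,0],
  [0.12,0.12,0,0,0,-0.36,0],
  [0.155,0.155,0,0,0,-0.46,0],
  [0.19,0.19,0,0,0,-0.56,0],
  [0.225,0.225,0,0,0,-0.66,0],
  [0.26,0.26,0,0,0,-0.75,0],
  [0.282,0.278,0,0,0,-0.8,0],
  [0.291,0.287,0,0,0,-0.813,0],
], newtons=20)

```text
t: 1.1
position: [0.4843, -0.1995, 0.3032]
tool_rot: [3.141, 0.0, -2.008]
force: [-0.1, 0.3, 0.4]
grip_width: 0.003
```

>>> play_rows([
  [0,0,-0.02,0,0,0,0],
  [0,0,-0.05,0,0,0,0],
  [0,0,-0.07,0,0,0,0],
  [0,0,-0.08,0,0,0,0],
  [0,0,-0.08,0,0,0,0],
])

```text
t: 1.6
position: [0.4822, -0.2015, 0.2224]
tool_rot: [3.138, -0.0, -2.01]
force: [-0.4, -0.1, -0.8]
grip_width: 0.003
```

Run:
```python
from bench import readout, eyes
import cv2
from h import *
s=readout.observe(); print({k:s[k] for k in('t','position','tool_rot','force','grip_width','joint_positions')})
for n in('scene','top'):
    a=eyes.snapshot(n)[:,:,::-1]; cv2.imwrite(f'pics/{n}2.png',cv2.resize(a[130:280,90:290] if n=='scene' else a[150:310,240:440],None,fx=4,fy=3.75,interpolation=2))
print(readout.observe()['position'],proj('scene',readout.observe()['position']-[0,0,.073]))
```

```text
{'t': 1.6, 'position': array([ 0.48221079, -0.20151171,  0.22238114]), 'tool_rot': array([ 3.13841934e+00, -3.15943428e-06, -2.01003298e+00]), 'force': array([-0.35321174, -0.14504516, -0.787725  ]), 'grip_width': 0.0027235494101124093, 'joint_positions': array([-4.66462746e-01,  8.76773359e-02,  1.52679656e+00, -8.96177752e-05,
        1.53029080e+00,  1.54357401e+00])}
[ 0.48299284 -0.2019389   0.22488858] [[140.31342301 161.0259129 ]]
```

View pics/scene2.png

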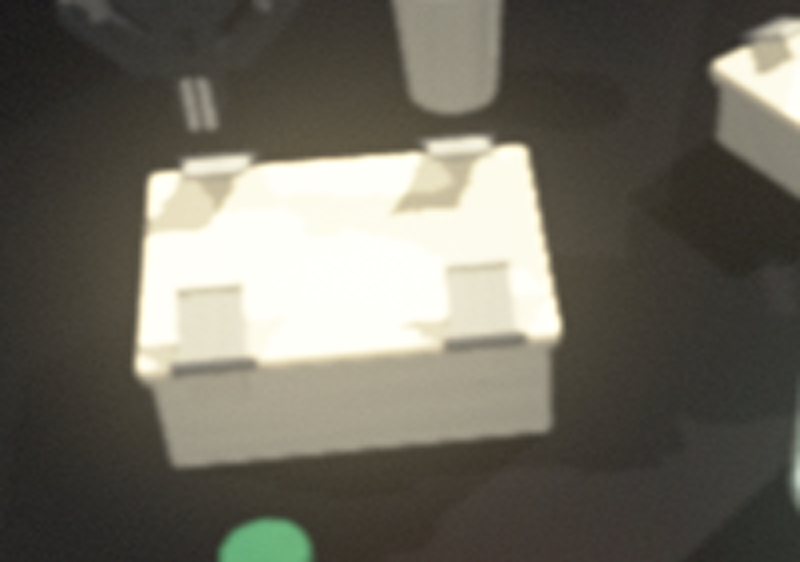

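View pics/top2.png

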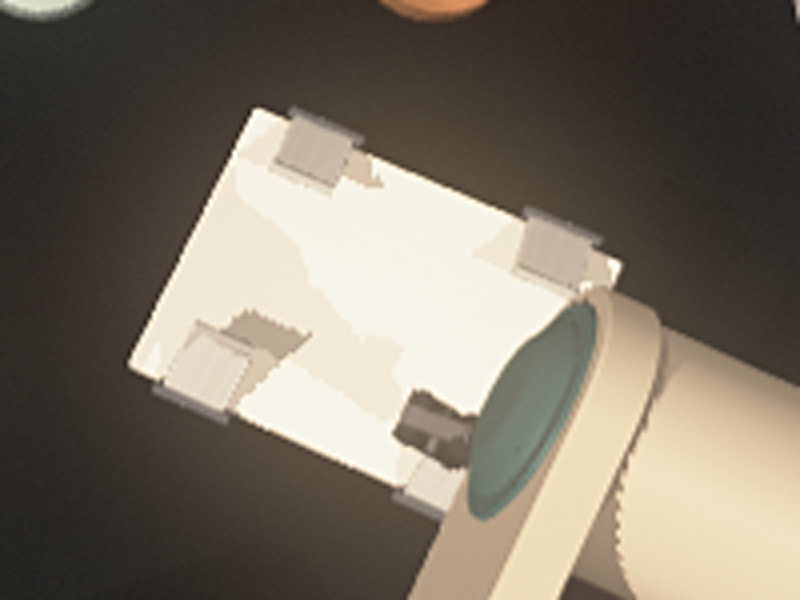

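>>> play_rows([
  [0,0,-0.012,0,0,0,0],
  [0,0,-0.022,0,0,0,0],
  [0,0,-0.028,0,0,0,0],
  [0,0,-0.032,0,0,0,0],
  [0,0,-0.036,0,0,0,0],
  [0,0,-0.039,0,0,0,0],
  [0,0,-0.042,0,0,0,0],
])

```text
t: 2.4
position: [0.4829, -0.2018, 0.1822]
tool_rot: [-3.141, -0.0, -2.01]
force: [-1.3, 0.6, 0.6]
grip_width: -0.002
```

>>> play_rows([
  [0,0,-0.003,0,0,0,0],
  [0,0,-0.006,0,0,0,0],
])

```text
t: 2.6
position: [0.4825, -0.2016, 0.1754]
tool_rot: [3.141, -0.0, -2.01]
force: [0.8, 0.7, -0.2]
grip_width: -0.001
```

>>> play_rows([
  [0,0,-0.003,0,0,0,0],
  [0,0,-0.004,0,0,0,0],
])

```text
t: 2.8
position: [0.4824, -0.2016, 0.1712]
tool_rot: [3.14, -0.0, -2.01]
force: [-0.8, -0.1, -0.0]
grip_width: -0.0
```

Run:
```python
from bench import readout, eyes
import cv2
from h import *
s=readout.observe(); print({k:s[k] for k in('t','position','force')})
a=eyes.snapshot('scene')[:,:,::-1]; cv2.imwrite('pics/s3.png',cv2.resize(a[130:280,90:290],None,fx=4,fy=4,interpolation=2))
```

```text
{'t': 2.8, 'position': array([ 0.48244808, -0.20158769,  0.17118522]), 'force': array([-0.8027168 , -0.08759999, -0.03969539])}
```

View pics/s3.png

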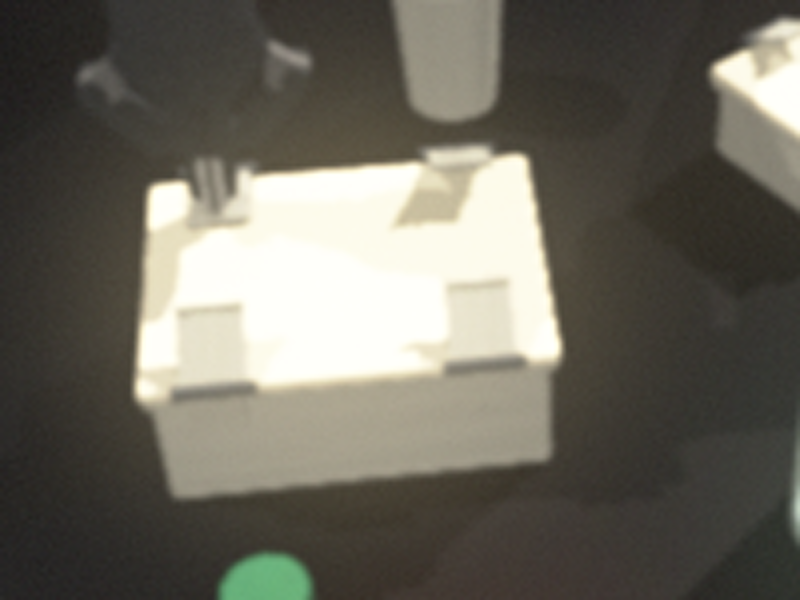

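Clip C (scene crop ~(218,205)) now lies flat under the finger; the box has not moved. I go up and over to A.

>>> play_rows([
  [0,0,0.015,0,0,0,0],
  [0,0,0.04,0,0,0,0],
  [0.02,0.009,0.06,0,0,0,0],
  [0.06,0.027,0.06,0,0,0,0],
  [0.1,0.045,0.06,0,0,0,0],
  [0.135,0.061,0.06,0,0,0,0],
  [0.16,0.072,0.055,0,0,0,0],
  [0.168,0.0755,0.045,0,0,0,0],
  [0.168,0.0755,0.035,0,0,0,0],
  [0.168,0.0755,0.035,0,0,0,0],
])

```text
t: 3.85
position: [0.6493, -0.1267, 0.2041]
tool_rot: [3.137, -0.001, -2.011]
force: [-1.0, 0.1, 0.3]
grip_width: 0.0
```

Run:
```python
from bench import readout, eyes
import cv2
from h import *
s=readout.observe(); print({k:s[k] for k in('t','position','force')})
a=eyes.snapshot('scene')[:,:,::-1]; cv2.imwrite('pics/s4.png',cv2.resize(a[130:280,90:290],None,fx=4,fy=4,interpolation=2))
```

```text
{'t': 3.85, 'position': array([ 0.64932621, -0.12666947,  0.20413923]), 'force': array([-1.03804413,  0.14470524,  0.2728271 ])}
```

View pics/s4.png

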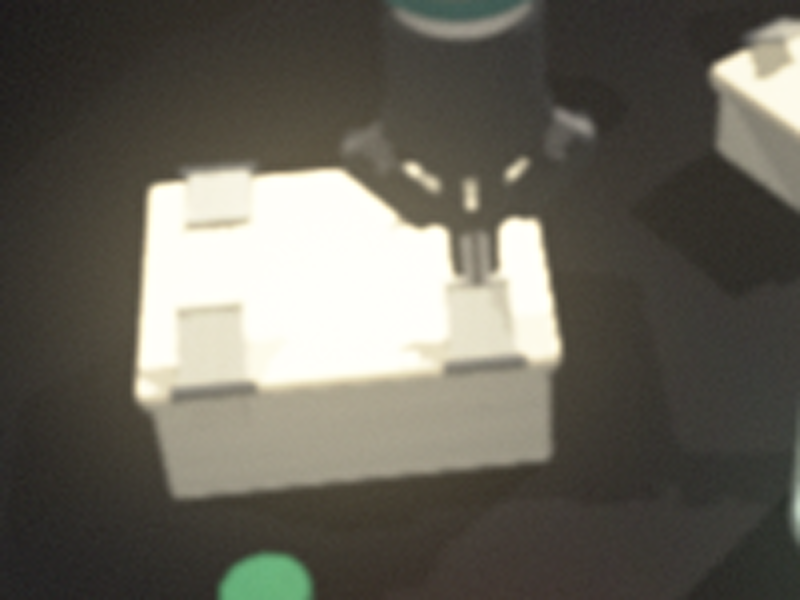

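C stayed flat; the finger is over A. I press A.

>>> play_rows([
  [0,0,-0.005,0,0,0,0],
  [0,0,-0.012,0,0,0,0],
  [0,0,-0.017,0,0,0,0],
  [0,0,-0.021,0,0,0,0],
  [0,0,-0.024,0,0,0,0],
  [0,0,-0.027,0,0,0,0],
  [0,0,-0.03,0,0,0,0],
  [0,0,-0.033,0,0,0,0],
  [0,0,-0.036,0,0,0,0],
])

```text
t: 4.8
position: [0.6507, -0.1262, 0.1704]
tool_rot: [3.141, -0.0, -2.01]
force: [-0.5, -0.4, -0.7]
grip_width: 0.001
```

Run:
```python
from bench import readout, eyes
import cv2
from h import *
s=readout.observe(); print({k:s[k] for k in('t','position','force')})
a=eyes.snapshot('scene')[:,:,::-1]; cv2.imwrite('pics/s5.png',cv2.resize(a[130:280,90:290],None,fx=4,fy=4,interpolation=2))
```

```text
{'t': 4.8, 'position': array([ 0.65069017, -0.12619537,  0.17041607]), 'force': array([-0.5037424 , -0.39071467, -0.74939612])}
```

View pics/s5.png

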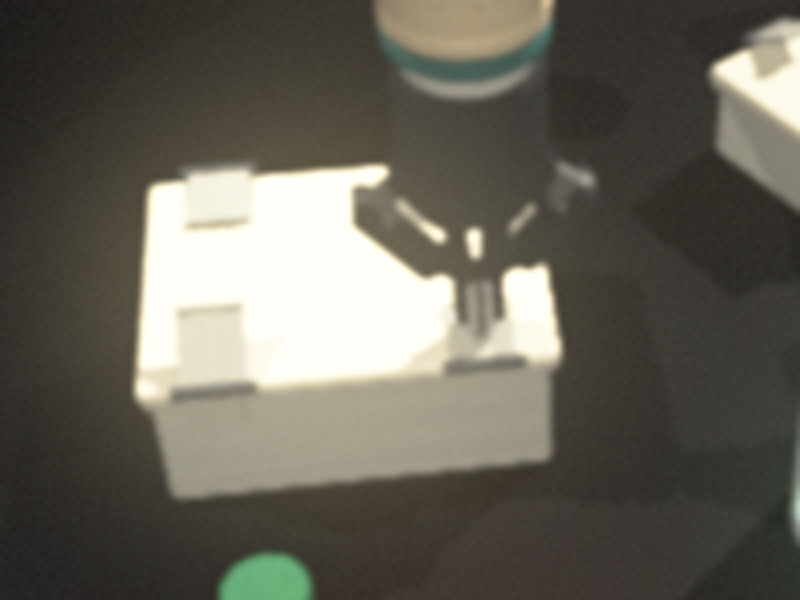

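A appears flat. I go up and over to B, with a look before pressing.

>>> play_rows([
  [0,0,0.015,0,0,0,0],
  [0,0,0.04,0,0,0,0],
  [-0.009,-0.02,0.06,0,0,0,0],
  [-0.025,-0.054,0.06,0,0,0,0],
  [-0.042,-0.09,0.06,0,0,0,0],
  [-0.054,-0.115,0.055,0,0,0,0],
  [-0.0595,-0.1267,0.045,0,0,0,0],
  [-0.0595,-0.1267,0.036,0,0,0,0],
  [-0.0595,-0.1267,0.036,0,0,0,0],
])

```text
t: 5.75
position: [0.5911, -0.2518, 0.2049]
tool_rot: [3.138, 0.001, -2.009]
force: [0.7, -0.2, 0.4]
grip_width: 0.004
```

Run:
```python
from bench import readout, eyes
import cv2
from h import *
s=readout.observe(); print({k:s[k] for k in('t','position','force')})
a=eyes.snapshot('scene')[:,:,::-1]; cv2.imwrite('pics/s6.png',cv2.resize(a[130:280,90:290],None,fx=4,fy=4,interpolation=2))
```

```text
{'t': 5.75, 'position': array([ 0.5911346 , -0.25178086,  0.20490263]), 'force': array([ 0.67220032, -0.22798658,  0.39441586])}
```

View pics/s6.png

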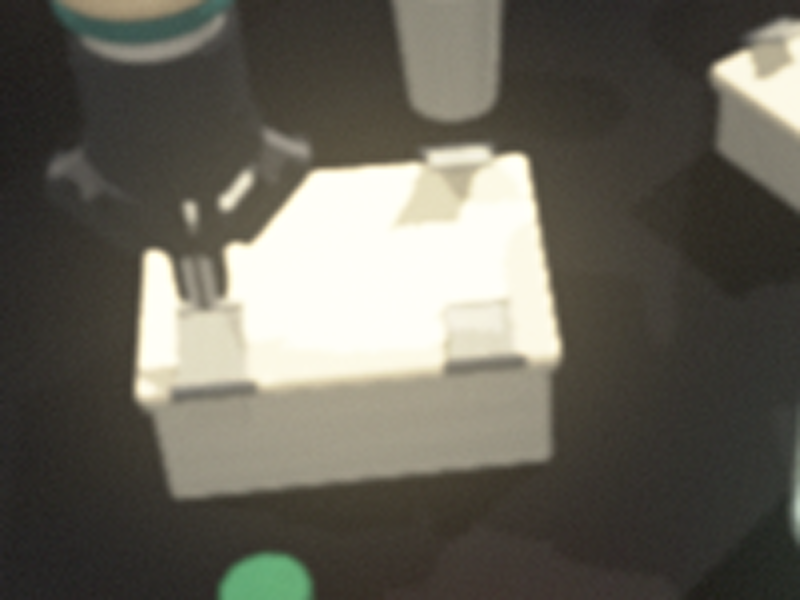

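Run:
```python
from h import *
q=[.567,-.1642,-.4392];c,s=np.cos(q[2]),np.sin(q[2])
for x,z in((50,117),(47,108),(44,96)):
    for X,Y in((x,70),(-x,-70)):
        p=proj('scene',[X/1e3*c-Y/1e3*s+q[0],X/1e3*s+Y/1e3*c+q[1],z/1e3])[0]; print(x,z,(p-[90,130])*4)
```

```text
50 117 [475.11818191 281.08343531]
50 117 [209.47729567 183.91452508]
47 108 [475.22313268 289.52134068]
47 108 [211.60323849 199.51391187]
44 96 [475.53684903 301.81628974]
44 96 [214.43318559 218.97777279]
```

Free ends of A (row ~302) and C (~222) match the shut prediction (302, 219). I press B.

>>> play_rows([
  [0,0,-0.005,0,0,0,0],
  [0,0,-0.012,0,0,0,0],
  [0,0,-0.017,0,0,0,0],
  [0,0,-0.021,0,0,0,0],
  [0,0,-0.024,0,0,0,0],
  [0,0,-0.027,0,0,0,0],
  [0,0,-0.03,0,0,0,0],
  [0,0,-0.033,0,0,0,0],
  [0,0,-0.036,0,0,0,0],
])

```text
t: 6.7
position: [0.5911, -0.253, 0.1704]
tool_rot: [3.141, -0.0, -2.01]
force: [-0.4, -0.5, 0.3]
grip_width: -0.006
```

>>> play_rows([
  [0,0,0.015,0,0,0,0],
  [0,0,0.04,0,0,0,0],
  [-0.005,0.018,0.06,0,0,0,0],
  [-0.014,0.05,0.06,0,0,0,0],
  [-0.024,0.087,0.06,0,0,0,0],
  [-0.034,0.124,0.06,0,0,0,0],
  [-0.044,0.16,0.055,0,0,0,0],
  [-0.049,0.1775,0.045,0,0,0,0],
  [-0.049,0.1775,0.036,0,0,0,0],
  [-0.049,0.1775,0.036,0,0,0,0],
])

```text
t: 7.7
position: [0.542, -0.0756, 0.2065]
tool_rot: [3.141, -0.001, -2.009]
force: [0.4, 0.1, -0.2]
grip_width: -0.002
```

Run:
```python
from bench import readout, eyes
import cv2
from h import *
s=readout.observe(); print({k:s[k] for k in('t','position','force')})
a=eyes.snapshot('scene')[:,:,::-1]; cv2.imwrite('pics/s7.png',cv2.resize(a[130:280,90:290],None,fx=4,fy=4,interpolation=2))
```

```text
{'t': 7.7, 'position': array([ 0.5420243 , -0.07556834,  0.20651152]), 'force': array([ 0.43745771,  0.07162104, -0.24796072])}
```

View pics/s7.png

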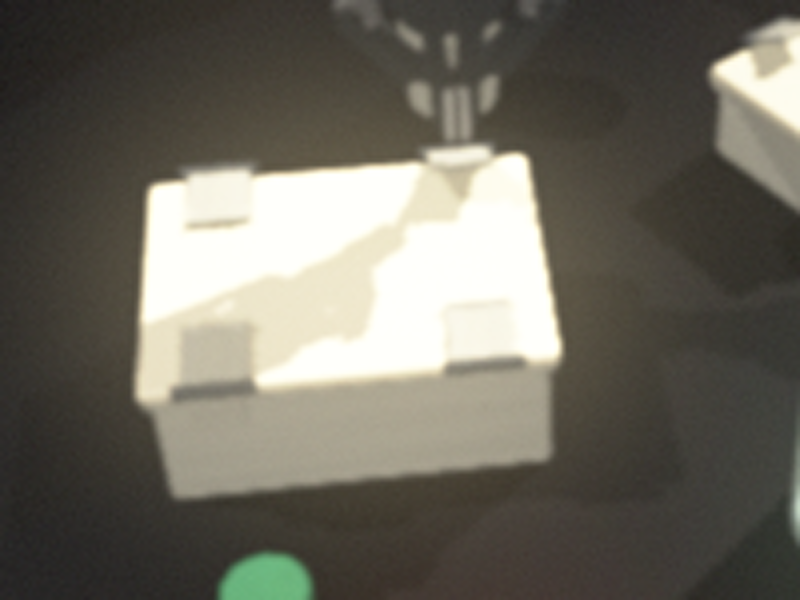

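A, B, C all flat (B free edge moved from row 305 to 325). I press D, then retreat upwards.

>>> play_rows([
  [0,0,-0.005,0,0,0,0],
  [0,0,-0.012,0,0,0,0],
  [0,0,-0.017,0,0,0,0],
  [0,0,-0.021,0,0,0,0],
  [0,0,-0.024,0,0,0,0],
  [0,0,-0.027,0,0,0,0],
  [0,0,-0.03,0,0,0,0],
  [0,0,-0.033,0,0,0,0],
  [0,0,-0.036,0,0,0,0],
])

```text
t: 8.65
position: [0.5421, -0.0754, 0.1704]
tool_rot: [3.141, -0.0, -2.01]
force: [-0.9, -0.0, 0.0]
grip_width: 0.002
```

>>> play_rows([
  [0,0,0.015,0,0,0,0],
  [0,0,0.04,0,0,0,0],
  [0,0,0.08,0,0,0,0],
  [-0.02,0,0.12,0,0,0,0],
  [-0.05,0,0.15,0,0,0,0],
  [-0.08,0,0.17,0,0,0,0],
  [-0.1,0,0.18,0,0,0,0],
  [-0.1,0,0.18,0,0,0,0],
  [-0.1,0,0.18,0,0,0,0],
])

```text
t: 9.55
position: [0.4423, -0.0754, 0.3519]
tool_rot: [-3.14, 0.0, -2.01]
force: [0.2, -1.3, 0.4]
grip_width: -0.003
```

Run:
```python
from bench import readout, eyes
import cv2
from h import *
s=readout.observe(); print({k:s[k] for k in('t','position','force')})
a=eyes.snapshot('scene')[:,:,::-1]; cv2.imwrite('pics/s8.png',cv2.resize(a[130:280,90:290],None,fx=4,fy=4,interpolation=2))
a=eyes.snapshot('top')[:,:,::-1]; cv2.imwrite('pics/t8.png',cv2.resize(a[80:310,140:440],None,fx=2.6,fy=2.6,interpolation=2))
```

```text
{'t': 9.55, 'position': array([ 0.44227169, -0.07543044,  0.35188445]), 'force': array([ 0.21126006, -1.32451279,  0.38084293])}
```

View pics/s8.png

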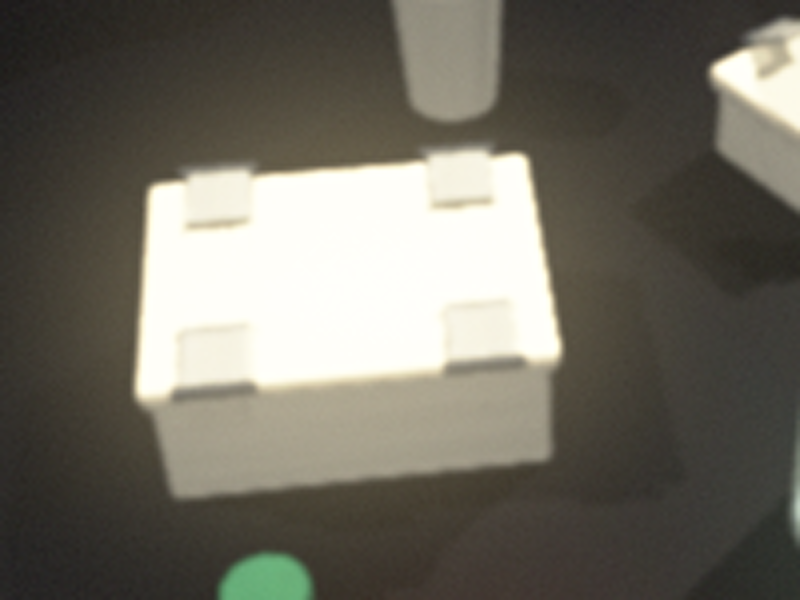

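View pics/t8.png

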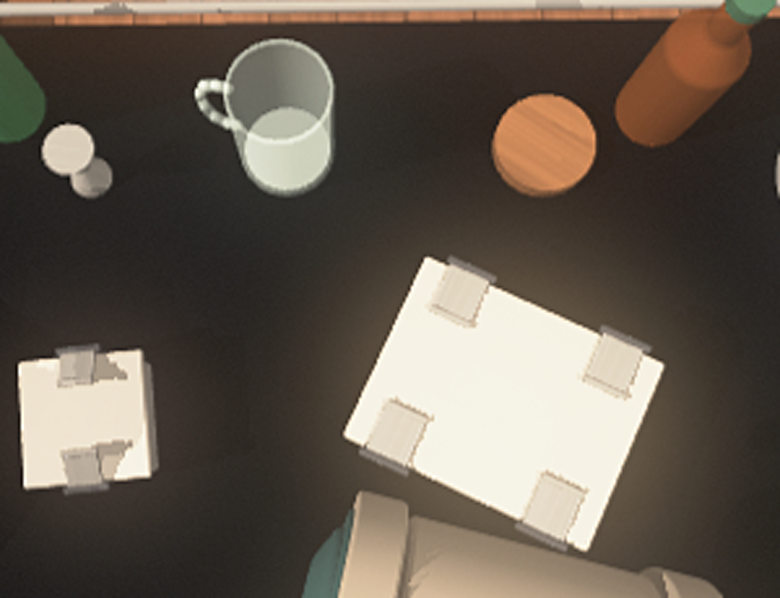

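All four clips are flat, with no shadows under the tabs. In the scene crop the free ends are at rows ~222, 203, 325 and 302. The box has not moved, and the small box and jug look untouched.

```bash
python3 -c "
from bench import close_job; print(close_job())"
```

```text
the job is handed in; nothing more can be done
None
```

All four clips on the larger box are shut, and the job is handed in at about 9.7 s of the 40 s allowed. I pressed them one at a time with the closed fingertips, in the order C, A (diagonally opposite), B, D.

- **Clips:** After I backed the arm away, both cameras showed all four tabs flat. I compared C and A with the projected shut position: A's free edge matched and C's was within about 1 px. I judged B and D by eye in the final pictures.
- **Box and surroundings:** The larger box stayed where it was in the pictures. The small box still has both clips raised, and neither it nor the jug looked disturbed.
- **Forces:** The readings I took were about 1.3 N or less. They came at the end of each move, so they would not show the peak force during a press.
- **Finish:** The arm was about 0.18 m above its last pressing height and touching nothing at hand-in. No check failed.

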